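# Screw in the mirror stand's elbow arm to a quarter turn past the bite

### The arm

A 7-joint arm with a two-finger parallel gripper is mounted at the origin on the work surface. World frame = base frame: x ahead of the robot, y to its left, z up, the work surface at z = 0. Lengths are in m, angles in rad, forces in N, time in s.
With the tool pointing down it reaches from about 0.425 to 0.925 m from the base axis. Payload 6.8 kg.
Tool frame: the origin (TCP) lies on the mounting face of the last link; the fingertips stand 173 mm ahead of it and the grasp point (between the pads) lies 155 mm ahead of it; z points along the fingers, y is the line along which they close (so a half turn about z gives the same grasp; the last joint's range is limited). The gripper opens to 85 mm and grips with 20 to 120 N. Pads are 22 mm wide; open, the fingers measure 114 mm over their backs; the gripper's body (76 mm by 85 mm) begins 54 mm behind the grasp point. The pads swing forward as they close: fully open they stand 13 mm farther back than shut.
Start: joints at [1.094, 0.477, 0.022, 1.555, -0.011, 1.109, -0.083], TCP at [0.243, -0.63, 0.405] pointing down, gripper open.
Joint ranges: [-2.96, 2.96], [-0.34, 2.1], [-1.41, 1.46], [0.24, 2.44], [-1.37, 4.51], [0.17, 1.92], [-2.96, 2.96]. Speed limits (rad/s): [2.39, 2.39, 3.14, 3.14, 3.14, 3.14, 3.14].

### API

Orientations are given as a rotation vector (axis times angle).
In Python, from bench import r gives the robot as it stands.
- The arm moves only by the tool carry_out, never from a script. Its argument "moves" is a list of rows, each a list of 5 numbers: the shift along the tool's x, y, z in m, then the turn about the tool's z in rad, then the finger opening in m, from 0 to 0.0854. In form: [[dx, dy, dz, roll, claw], ...]. A call has exactly 8 rows; each row is the pose to reach, as a shift and turn from the pose commanded when the call began, along the tool's axes at that moment; what a row does not reach only later rows make up. A row lasts 1/10 s, in which the tool goes at most 50 mm and 8.59 degrees, less where a joint would pass 70% of its speed; a pose out of reach is approached as far as the arm can. A call with a gripper value outside its range is refused whole. The fingers move at their own pace and stop on an object; "force" is the grip in N (left out, the last holds). Time passes only in rows, so rows that repeat a pose let the fingers close, or fill a call up. It gives the time, the measured TCP pose, the force, the opening and the grip force at its end, in the units of the state.
- r.get_obs(): the state, without advancing time (a new reading comes with each control period).
- r.grab_frame(name): name is "side" or "top"; returns the picture (400x640x3 uint8, red, green, blue); there is no depth.
- r.calibration(name): a dict with "fx", "fy", "cx", "cy" (pixels), "rvec" (rotation vector, rad) and "tvec" (3), from world to camera coordinates, as OpenCV has them. Camera axes: x right, y down, z forward; pixel columns grow to the right and rows downward; lengths in m; the calibration is good to about 2 mm. A picture is of the moment at which its call begins. calibration takes no time and is no camera call.
- r.hand_in(): hands the job in; it is judged then, once.
The state is a dict: "clock": time; "joints": joint angles; "qvel": joint speeds; "tau": joint torques, N m; "tcp_pos": TCP position; "orientation": TCP orientation; "contact_force": force on the tool from outside, world axes, zero at the start; "moment": the same for the moment, N m; "grip_width": finger opening in m; "gripper_force": force on a finger pad.
Only numpy, scipy, OpenCV 4.12 (cv2) and the standard library are available. Lean on these libraries where they do the work, as an engineer would, in place of code of your own. Each camera call takes 0.05 s, during which the arm holds its last target. There are 200 camera calls.

### The job

The stand of a donated table mirror is being put back together: its socket is clamped in the vise and the elbow arm is already started in the thread. Push the arm round clockwise (seen from above) until you feel it bite, that is until it clearly turns harder, then give it a quarter turn more and stop, without overtightening it. Leave the arm free and the other goods on the counter where they are.

Things in the scene. Friction and masses are not known exactly. Their poses are not given: they have to be found in the camera images.
- elbow: Plain steel elbow arm, the male fitting, facing any way at the start. Origin: on the vertical thread axis at the height of the arm's centre line; z up, x along the level arm: a round bar 12 mm thick from the 30 mm hub (top 12 mm above the origin) to a ball 105 mm out, bare from 20 to 95 mm. Right-hand thread, 3 mm a turn: sinks as it turns clockwise from above; cannot turn back past its start.
- push_point (a point): Point on the arm's centre line 70 mm from the thread axis. Pushed sideways here the loose arm takes about 2 N (0.12 N m) to keep turning. At the bite this jumps to about 9 N (0.62 N m) and from there creeps up to 10 N (0.70 N m) a quarter turn later. These forces are felt while the arm moves; when the push stops they may fade. The arm stays where it is left.
- knuckle (a point): Centre of the 20 mm ball at the free end of the elbow arm, 105 mm from the thread axis.
- socket: Round steel female socket, 42 mm wide at its rim, fixed upright in the vise. Origin: centre of its underside, on the thread axis, 30 mm above the table; z up. Rim 55 mm above the origin; the arm's centre line starts 82 mm above it. Nothing of the elbow reaches the rim in this job.
- thread (a point): Centre of the socket's rim, on the thread axis. Deep in the socket is a stiff, springy seat, not to be seen: the stem meets it (the bite) somewhere between 0.15 and 0.75 turns after the start, different every time. When the arm is left, the seat bears on the stem with about 1 N for every 10 degrees turned past the bite: 9.5 N at a quarter turn.
- vise: Grey bench vise, fixed. Origin: on the table right under the thread axis; x points from the sliding jaw to the fixed jaw, z up. Base 240 by 130 mm, jaws 100 mm wide along y, their tops 80 mm above the table; nothing of it is higher. The screw's cross bar lies 100 mm along -x, 45 mm high.
- mirror: Round mirror, 160 mm wide, 12 mm thick, lying on the table, origin centre of its underside. To be left alone.
- frame: Dark picture frame 130 by 170 by 14 mm lying flat, origin centre of its underside. To be left alone.
- tumbler: Green glass tumbler 68 mm wide, 75 mm high, origin centre of its underside. To be left alone.
- mug: White mug 80 mm wide, 90 mm high, origin centre of its underside. To be left alone.
- driver: Screwdriver with a red handle, about 200 mm long, under 40 mm high, lying on the table just beyond the vise; x along its blade. To be left alone.
- jar: Amber glass jar with a brass cap, 60 mm wide, 70 mm high, beside the vise, origin centre of its underside. To be left alone.
- clock: Small black round clock on a wooden foot, 105 mm high, origin centre of its underside. To be left alone.

How it is judged:
At the end, for the whole second after the job is handed in: The elbow arm is at rest, a quarter turn past the bite give or take 25 degrees (65 to 115 degrees; the seat then bears on the stem with 6.9 to 12.2 N), and no bystander is more than 20 mm from where it stood (contact force between elbow and anything else between 6.9 and 12.2 N and angular speed of elbow below 0.1 rad/s and distance of each of mirror, frame, tumbler, mug, driver, jar, clock from where it was at the start of the episode below 0.02 m); the robot touches nothing.
It fails at once if the elbow is overtightened: more than 55 N bears on it in all (seat and push together), about three quarters of a turn past the bite or a violent push (contact force between elbow and anything else above 55 N).
It fails at once if one of the other goods is shifted by more than 40 mm (distance of any of mirror, frame, tumbler, mug, driver, jar, clock from where it was at the start of the episode above 0.04 m).
It also fails if it takes over 54 s, if anything falls off the work surface, if the arm or the gripper's body presses on something with over 40 N, if the wrist force passes 120 N, or if a joint passes its speed limit or range.

## Working session

There is one attempt and no reset: what is moved stays moved. The work goes in short steps, Python scripts to look and compute and a tool call to move; the robot and the scene stay as the last step left them, time stands still between calls to the robot, and variables do not carry over. Pictures are saved under pics/ and viewed, at most 10 in all, crops included, and the job is handed in when it is done.

Besides the shell and the picture viewer there is one more tool, called after "Emit:" as a command line: name --pt "numbers of a row" for each row, then --argument value for the rest. carry_out: Moves the arm, as the interface text tells. Its arguments: {"type":"object","properties":{"moves":{"type":"array","items":{"type":"array","items":{"type":"number"}}},"force":{"type":"number"}},"required":["moves"]}

```bash
mkdir -p pics; python3 - <<'E'
from bench import r
import cv2
for n in("top","side"):
    cv2.imwrite(f"pics/{n}0.png",r.grab_frame(n)[:,:,::-1]); c=r.calibration(n);print(n,c)
o=r.get_obs();print(o)
E
```

```text
top {'fx': 395.52327708159714, 'fy': 395.52327708159714, 'cx': 319.61655095218424, 'cy': 203.76175543982362, 'rvec': array([ 2.19929967, -2.17186846,  0.06641156]), 'tvec': array([0.02100538, 0.57019436, 1.45638225])}
side {'fx': 363.9819873728396, 'fy': 363.9819873728396, 'cx': 319.2745000825249, 'cy': 198.79421529993206, 'rvec': array([ 0.90485873, -2.57361575,  1.0127692 ]), 'tvec': array([0.43361458, 0.31713095, 0.93965343])}
{'clock': 0.1, 'joints': array([ 1.09390489,  0.47773205,  0.02234034,  1.55634337, -0.01149369,
        1.10928964, -0.08311654]), 'qvel': array([-1.17608533e-03, -2.02220459e-03, -2.98681096e-04, -4.51072552e-03,
       -1.80191343e-03, -5.71042409e-05, -3.48350903e-04]), 'tau': array([ 4.15770468e-03, -5.97767544e+01,  1.61355045e+00, -2.81957173e+01,
        1.28169681e-02,  5.08796147e-03, -6.49596110e-07]), 'tcp_pos': array([ 0.24325185, -0.62938465,  0.40381675]), 'orientation': array([-3.08676948e+00, -5.75740664e-01,  6.64009628e-04]), 'contact_force': array([ 0.45446807, -0.08805543,  0.55876145]), 'moment': array([ 0.02855561, -0.00082084,  0.00710962]), 'gripper_force': 0.0, 'grip_width': 0.08543900451390778}
```

View pics/top0.png

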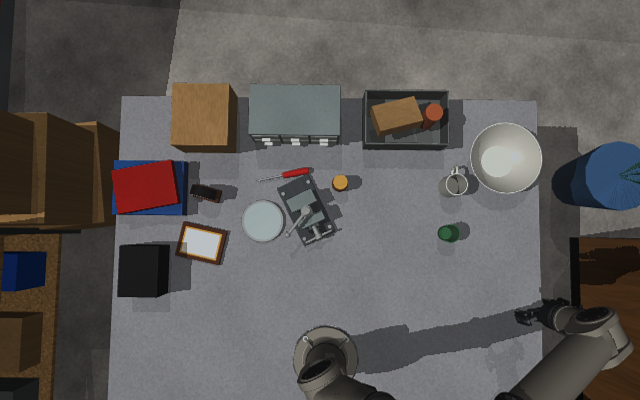

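View pics/side0.png

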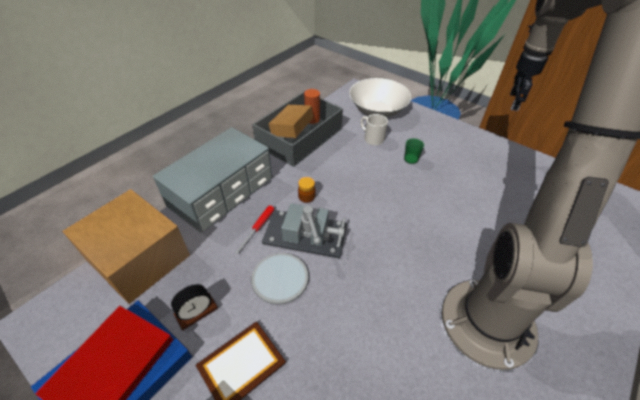

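The top view shows the vise at about (308,210), with the elbow running from a hub near (306,211) to a ball near (290,235). The jar is at (340,183) and the driver at (290,174). I'll zoom in on both views.

```bash
cat > h.py <<'E'
from bench import r
import cv2, numpy as np
def cast(n,uv,z):
    c=r.calibration(n);R=cv2.Rodrigues(c["rvec"])[0];C=-R.T@c["tvec"]
    d=R.T@np.array([(uv[0]-c["cx"])/c["fx"],(uv[1]-c["cy"])/c["fy"],1]);return C+d*(z-C[2])/d[2]
def proj(n,p):
    c=r.calibration(n);K=np.array([[c["fx"],0,c["cx"]],[0,c["fy"],c["cy"]],[0,0,1]])
    return cv2.projectPoints(np.array([p],float),c["rvec"],c["tvec"],K,None)[0].ravel()
E
python3 - <<'E'
from h import *
t=cv2.imread("pics/top0.png")[165:255,255:355];s=cv2.imread("pics/side0.png")[190:265,250:360]
t=cv2.resize(t,None,fx=6,fy=6,interpolation=cv2.INTER_CUBIC);s=cv2.resize(s,(660,450),interpolation=cv2.INTER_CUBIC)
cv2.imwrite("pics/tz.png",t);cv2.imwrite("pics/sz.png",s)
E
```

```text
(no output)
```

View pics/tz.png

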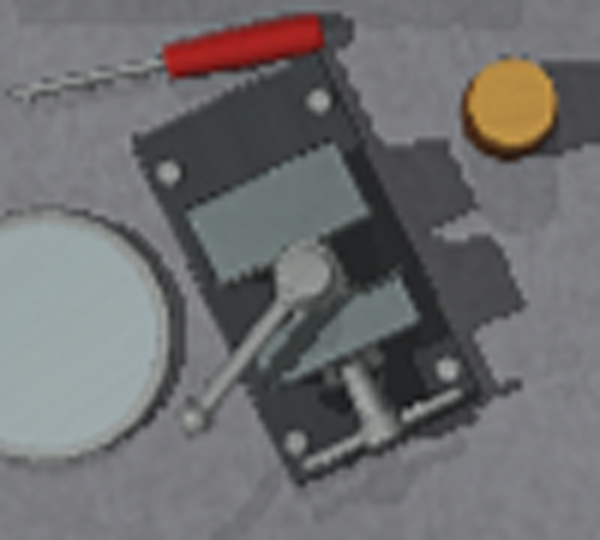

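View pics/sz.png

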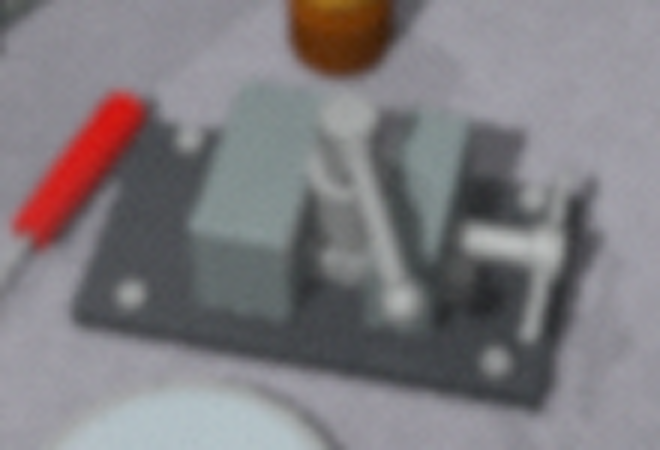

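The top crop shows the hub cap at (305,273) and the ball at (195,415). The side crop shows the hub at (348,115) and the ball at (402,300).

```bash
python3 - <<'E'
from h import *
f=lambda o,p:(o[0]+p[0]/6-.42,o[1]+p[1]/6-.42)
T=(255,165);S=(250,190)
h=cast("top",f(T,(305,273)),.124);b=cast("top",f(T,(195,415)),.112)
h2=cast("side",f(S,(348,117)),.124);b2=cast("side",f(S,(402,300)),.112)
print(h,b,h2,b2)
for H,B in((h,b),(h2,b2)):
    d=(B-H)[:2];print(np.hypot(*d),np.degrees(np.arctan2(d[1],d[0])))
# vise axis from jaws direction: base corners at z~0.02?
for n,p in (("jar",(511,97)),("crossbar",(380,430)),("dr1",(10,95)),("dr2",(325,35)),("mirror",(45,335))): print(n,cast("top",f(T,p),.06 if n=="jar" else .02))
o=r.get_obs();R=cv2.Rodrigues(o["orientation"])[0];print(R,o["tcp_pos"])
E
```

```text
[0.54045203 0.07645813 0.124     ] [0.45786608 0.13947003 0.112     ] [0.53626521 0.07773985 0.124     ] [0.45519215 0.13783582 0.112     ]
0.10387944459950553 142.65688727576364
0.10091762503230085 143.45205517246336
jar [ 0.65199587 -0.04423068  0.06      ]
crossbar [0.44906723 0.03293385 0.02      ]
dr1 [0.65445949 0.26649876 0.02      ]
dr2 [0.69454687 0.0704803  0.02      ]
mirror [0.50510066 0.24131547 0.02      ]
[[ 9.32760609e-01  3.60495696e-01 -7.07099474e-04]
 [ 3.60496368e-01 -9.32759436e-01  1.48440917e-03]
 [-1.24430591e-04 -1.63950519e-03 -9.99998648e-01]] [ 0.24325185 -0.62938465  0.40381675]
```

Emit:
carry_out --pt "0.03 -0.038 0 -0.14 0" --pt "0.06 -0.076 0 -0.28 0" --pt "0.09 -0.114 0 -0.42 0" --pt "0.12 -0.152 0 -0.56 0" --pt "0.15 -0.19 0 -0.7 0" --pt "0.18 -0.228 0 -0.84 0" --pt "0.21 -0.266 0 -0.98 0" --pt "0.23 -0.296 0 -1.1 0" --force 40

```text
clock: 0.9
tcp_pos: [0.3518, -0.2676, 0.4046]
orientation: [-2.323, -2.114, -0.0]
contact_force: [0.4, -0.3, 0.0]
grip_width: 0.0
gripper_force: 0.0
```

```bash
cat >> h.py <<'E'
P=np.array([.539,.077])
def st(tgt=None,psi=None):
    o=r.get_obs();R=cv2.Rodrigues(o["orientation"])[0];p=o["tcp_pos"]
    y=np.degrees(np.arctan2(R[1,0],R[0,0]));d=p[:2]-P
    print("t",round(o["clock"],2),"p",p.round(4),"yaw",y.round(1),"q",o["joints"].round(2),"w",o["grip_width"],"F",o["contact_force"].round(2))
    print("tcp about pivot, tool axes mm",(R.T[:2,:2]@d*1000).round(1),"F tool",(R.T@o["contact_force"]).round(2))
    if tgt is not None: print("delta tool",(R.T@(np.array(tgt)-p)).round(4),"roll",np.radians(y-psi).round(3))
E
python3 -c "
from h import *
st((.462,.091,.40),233)"
```

```text
t 0.9 p [ 0.3518 -0.2676  0.4046] yaw 84.6 q [ 0.84  0.11 -0.35  2.07  0.05  0.97  0.37] w 3.448761208452075e-05 F [ 0.35 -0.29  0.05]
tcp about pivot, tool axes mm [-360.7 -154. ] F tool [-0.26  0.38 -0.05]
delta tool [0.3674 0.076  0.0047] roll -2.59
```

Emit:
carry_out --pt "0.045 0.009 0 -0.14 0" --pt "0.09 0.018 0 -0.28 0" --pt "0.135 0.027 0 -0.42 0" --pt "0.18 0.036 0 -0.56 0" --pt "0.225 0.045 0 -0.7 0" --pt "0.27 0.054 0 -0.84 0" --pt "0.31 0.063 0 -0.98 0" --pt "0.35 0.072 0 -1.1 0"

```text
clock: 1.7
tcp_pos: [0.4585, 0.0719, 0.4047]
orientation: [0.879, 3.016, -0.0]
contact_force: [0.1, -0.5, 0.4]
grip_width: -0.0001
gripper_force: 0.0
```

```bash
python3 -c "
from h import *
st((.462,.091,.40),233)"
```

```text
t 1.7 p [0.4585 0.0719 0.4047] yaw 147.5 q [ 0.39  0.2  -0.76  2.    0.16  1.    0.56] w -0.00010858996250949318 F [ 0.08 -0.47  0.43]
tcp about pivot, tool axes mm [ 65.2 -47.6] F tool [-0.32 -0.35 -0.43]
delta tool [0.0073 0.018  0.0047] roll -1.492
```

Emit:
carry_out --pt "0.0 0.003 0 -0.14 0" --pt "0.0 0.005 0.0 -0.28 0" --pt "0.0 0.008 0.01 -0.42 0" --pt "0.0 0.011 0.02 -0.56 0" --pt "0.0 0.013 0.03 -0.7 0" --pt "0.0 0.015 0.04 -0.84 0" --pt "0.0 0.016 0.05 -0.98 0" --pt "0.003 0.018 0.06 -1.12 0"

```text
clock: 2.5
tcp_pos: [0.4657, 0.0866, 0.344]
orientation: [0.856, -3.022, 0.0]
contact_force: [-0.0, -0.7, -0.1]
grip_width: 0.0002
gripper_force: 0.0
```

```bash
python3 -c "
from h import *
st((.462,.091,.269),233)"
```

```text
t 2.5 p [0.4657 0.0866 0.344 ] yaw -148.4 q [ 0.47  0.36 -0.92  2.04  0.36  0.91  1.47] w 0.00015392762043217316 F [-0.01 -0.72 -0.1 ]
tcp about pivot, tool axes mm [57.4 46.7] F tool [ 0.39 -0.6   0.1 ]
delta tool [0.0008 0.0056 0.075 ] roll -6.656
```

Emit:
carry_out --pt "0 0.002 0.01 -0.1 0" --pt "0.0 0.004 0.02 -0.2 0" --pt "0 0.006 0.03 -0.3 0" --pt "0.001 0.006 0.04 -0.37 0" --pt "0.001 0.006 0.05 -0.37 0" --pt "0.001 0.006 0.06 -0.37 0" --pt "0.001 0.006 0.07 -0.37 0" --pt "0.001 0.006 0.075 -0.37 0"

```text
clock: 3.3
tcp_pos: [0.4615, 0.0915, 0.2687]
orientation: [1.389, -2.817, -0.0]
contact_force: [-0.7, -0.5, -1.0]
grip_width: 0.0002
gripper_force: 0.0
```

```bash
python3 -c "
from h import *
st((.462,.091,.269),-127)
t=r.grab_frame('top')[165:255,255:355,::-1];s=r.grab_frame('side')[180:260,270:370,::-1]
cv2.imwrite('pics/a.png',np.hstack([cv2.resize(t,(400,360),interpolation=2),cv2.resize(s,(400,360),interpolation=2)]))"
```

```text
t 3.3 p [0.4615 0.0915 0.2687] yaw -127.5 q [ 0.42  0.49 -0.91  2.11  0.55  0.8   1.65] w 0.00022705240775616222 F [-0.73 -0.46 -0.95]
tcp about pivot, tool axes mm [35.7 70.3] F tool [0.81 0.3  0.95]
delta tool [ 0.0001 -0.0007 -0.0003] roll -0.009
```

View pics/a.png

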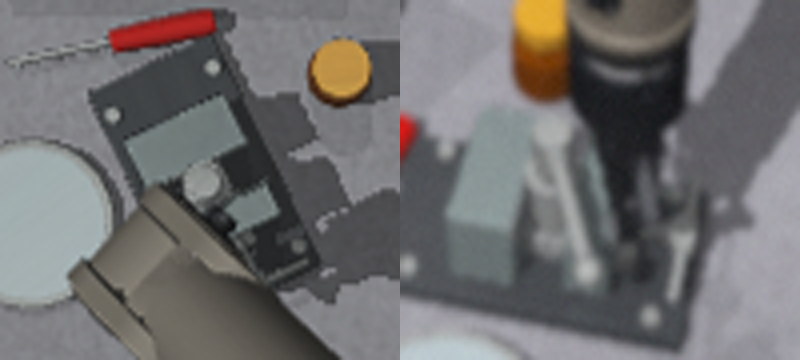

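The picture shows the fingers on the counter-clockwise side of the untouched arm. I'll approach and start pushing.

Emit:
carry_out --pt "-0.006 0 0 0 0" --pt "-0.012 0 0 0 0" --pt "-0.018 0 0 0 0" --pt "-0.018 0 0 0 0" --pt "-0.0211 0.0007 0 0.0436 0" --pt "-0.0242 0.0012 0 0.0873 0" --pt "-0.0273 0.0016 0 0.131 0" --pt "-0.0304 0.0019 0 0.1745 0"

```text
clock: 4.2
tcp_pos: [0.4786, 0.1166, 0.2696]
orientation: [1.137, -2.928, 0.001]
contact_force: [-1.7, -1.4, 0.5]
grip_width: 0.0001
gripper_force: 0.8
```

```bash
python3 -c "
from h import *
st()"
```

```text
t 4.2 p [0.4786 0.1166 0.2696] yaw -137.6 q [ 0.33  0.51 -0.86  2.06  0.53  0.81  1.46] w 7.272515348981181e-05 F [-1.67 -1.38  0.49]
tcp about pivot, tool axes mm [17.8 70. ] F tool [ 2.16  0.11 -0.49]
```

Emit:
carry_out --pt "-0.0025 0.0005 0 0.035 0" --pt "-0.0049 0.001 0 0.07 0" --pt "-0.0074 0.0014 0 0.105 0" --pt "-0.0099 0.0017 0 0.14 0" --pt "-0.0124 0.0019 0 0.175 0" --pt "-0.0149 0.002 0 0.209 0" --pt "-0.0174 0.002 0 0.244 0" --pt "-0.02 0.002 0 0.279 0"

```text
clock: 5.0
tcp_pos: [0.4919, 0.1314, 0.2696]
orientation: [0.719, -3.057, 0.002]
contact_force: [-0.7, -2.6, 0.3]
grip_width: 0.0001
gripper_force: 0.8
```

```bash
python3 -c "
from h import *
st()"
```

```text
t 5.0 p [0.4919 0.1314 0.2696] yaw -153.5 q [ 0.25  0.51 -0.78  2.02  0.5   0.81  1.2 ] w 0.00012674020508673774 F [-0.66 -2.55  0.3 ]
tcp about pivot, tool axes mm [17.9 69.7] F tool [ 1.73 -1.99 -0.3 ]
```

Emit:
carry_out --pt "-0.0025 0.0005 0 0.035 0" --pt "-0.0049 0.001 0 0.07 0" --pt "-0.0074 0.0014 0 0.105 0" --pt "-0.0099 0.0017 0 0.14 0" --pt "-0.0124 0.0019 0 0.175 0" --pt "-0.0149 0.002 0 0.209 0" --pt "-0.0174 0.002 0 0.244 0" --pt "-0.02 0.002 0 0.279 0"

```text
clock: 5.8
tcp_pos: [0.5089, 0.1424, 0.2695]
orientation: [0.286, -3.128, 0.001]
contact_force: [-1.2, -1.7, -1.0]
grip_width: -0.0001
gripper_force: 0.8
```

```bash
python3 -c "
from h import *
st()"
```

```text
t 5.8 p [0.5089 0.1424 0.2695] yaw -169.5 q [ 0.17  0.51 -0.71  1.98  0.46  0.81  0.95] w -5.067450919517294e-05 F [-1.17 -1.65 -1.02]
tcp about pivot, tool axes mm [17.7 69.7] F tool [ 1.45 -1.41  1.02]
```

Still loose; I'll continue.

Emit:
carry_out --pt "-0.0025 0.0005 0 0.035 0" --pt "-0.0049 0.001 0 0.07 0" --pt "-0.0074 0.0014 0 0.105 0" --pt "-0.0099 0.0017 0 0.14 0" --pt "-0.0124 0.0019 0 0.175 0" --pt "-0.0149 0.002 0 0.209 0" --pt "-0.0174 0.002 0 0.244 0" --pt "-0.02 0.002 0 0.279 0"

```text
clock: 6.6
tcp_pos: [0.5285, 0.1484, 0.2697]
orientation: [-0.152, -3.138, -0.0]
contact_force: [-1.8, -1.3, -1.1]
grip_width: 0.0
gripper_force: 0.8
```

```bash
python3 -c "
from h import *
st()"
```

```text
t 6.6 p [0.5285 0.1484 0.2697] yaw 174.4 q [ 0.11  0.52 -0.64  1.94  0.42  0.81  0.72] w 3.4495796381024136e-05 F [-1.85 -1.33 -1.09]
tcp about pivot, tool axes mm [17.4 70.1] F tool [ 1.71 -1.5   1.09]
```

Emit:
carry_out --pt "-0.0025 0.0005 0 0.035 0" --pt "-0.0049 0.001 0 0.07 0" --pt "-0.0074 0.0014 0 0.105 0" --pt "-0.0099 0.0017 0 0.14 0" --pt "-0.0124 0.0019 0 0.175 0" --pt "-0.0149 0.002 0 0.209 0" --pt "-0.0174 0.002 0 0.244 0" --pt "-0.02 0.002 0 0.279 0"

```text
clock: 7.4
tcp_pos: [0.5487, 0.1485, 0.2697]
orientation: [0.587, 3.086, 0.0]
contact_force: [-1.7, 0.9, -1.1]
grip_width: -0.0001
gripper_force: 0.8
```

```bash
python3 -c "
from h import *
st()"
```

```text
t 7.4 p [0.5487 0.1485 0.2697] yaw 158.5 q [ 0.06  0.53 -0.56  1.9   0.38  0.82  0.49] w -0.0001321711611168464 F [-1.73  0.86 -1.14]
tcp about pivot, tool axes mm [17.3 70. ] F tool [1.92 0.16 1.14]
```

Emit:
carry_out --pt "-0.0025 0.0005 0 0.035 0" --pt "-0.0049 0.001 0 0.07 0" --pt "-0.0074 0.0014 0 0.105 0" --pt "-0.0099 0.0017 0 0.14 0" --pt "-0.0124 0.0019 0 0.175 0" --pt "-0.0149 0.002 0 0.209 0" --pt "-0.0174 0.002 0 0.244 0" --pt "-0.02 0.002 0 0.279 0"

```text
clock: 8.2
tcp_pos: [0.5681, 0.1429, 0.2698]
orientation: [1.011, 2.974, 0.0]
contact_force: [-0.8, 0.7, -1.2]
grip_width: -0.0
gripper_force: 0.8
```

```bash
python3 -c "
from h import *
st()"
```

```text
t 8.2 p [0.5681 0.1429 0.2698] yaw 142.5 q [ 0.02  0.54 -0.49  1.86  0.34  0.82  0.27] w -3.301210921967933e-05 F [-0.81  0.7  -1.21]
tcp about pivot, tool axes mm [17.1 70. ] F tool [1.07 0.07 1.21]
```

Emit:
carry_out --pt "-0.0025 0.0005 0 0.035 0" --pt "-0.0049 0.001 0 0.07 0" --pt "-0.0074 0.0014 0 0.105 0" --pt "-0.0099 0.0017 0 0.14 0" --pt "-0.0124 0.0019 0 0.175 0" --pt "-0.0149 0.002 0 0.209 0" --pt "-0.0174 0.002 0 0.244 0" --pt "-0.02 0.002 0 0.279 0"

```text
clock: 9.0
tcp_pos: [0.5851, 0.1323, 0.2698]
orientation: [1.415, 2.805, 0.0]
contact_force: [-0.5, 1.8, -0.6]
grip_width: 0.0002
gripper_force: 0.9
```

```bash
python3 -c "
from h import *
st()"
```

```text
t 9.0 p [0.5851 0.1323 0.2698] yaw 126.5 q [-0.01  0.55 -0.42  1.83  0.29  0.83  0.06] w 0.00015460279583360986 F [-0.51  1.84 -0.6 ]
tcp about pivot, tool axes mm [17. 70.] F tool [1.78 0.68 0.6 ]
```

Emit:
carry_out --pt "-0.0025 0.0005 0 0.035 0" --pt "-0.0049 0.001 0 0.07 0" --pt "-0.0074 0.0014 0 0.105 0" --pt "-0.0099 0.0017 0 0.14 0" --pt "-0.0124 0.0019 0 0.175 0" --pt "-0.0149 0.002 0 0.209 0" --pt "-0.0174 0.002 0 0.244 0" --pt "-0.02 0.002 0 0.279 0"

```text
clock: 9.8
tcp_pos: [0.5986, 0.1174, 0.2698]
orientation: [1.791, 2.581, 0.0]
contact_force: [0.0, 1.5, -0.3]
grip_width: 0.0001
gripper_force: 0.9
```

```bash
python3 -c "
from h import *
st()"
```

```text
t 9.8 p [0.5986 0.1174 0.2698] yaw 110.5 q [-0.03  0.55 -0.35  1.81  0.25  0.83 -0.15] w 5.6473868220986214e-05 F [ 0.03  1.52 -0.34]
tcp about pivot, tool axes mm [16.9 70. ] F tool [1.42 0.56 0.34]
```

Emit:
carry_out --pt "-0.0025 0.0005 0 0.035 0" --pt "-0.0049 0.001 0 0.07 0" --pt "-0.0074 0.0014 0 0.105 0" --pt "-0.0099 0.0017 0 0.14 0" --pt "-0.0124 0.0019 0 0.175 0" --pt "-0.0149 0.002 0 0.209 0" --pt "-0.0174 0.002 0 0.244 0" --pt "-0.02 0.002 0 0.279 0"

```text
clock: 10.6
tcp_pos: [0.6075, 0.0993, 0.2697]
orientation: [2.132, 2.307, 0.0]
contact_force: [0.4, 1.4, -0.8]
grip_width: -0.0001
gripper_force: 0.9
```

```bash
python3 -c "
from h import *
st()"
```

```text
t 10.6 p [0.6075 0.0993 0.2697] yaw 94.5 q [-0.06  0.55 -0.28  1.8   0.2   0.82 -0.35] w -0.00010273752381690623 F [ 0.38  1.44 -0.79]
tcp about pivot, tool axes mm [16.8 70. ] F tool [1.41 0.49 0.79]
```

Emit:
carry_out --pt "-0.0025 0.0005 0 0.035 0" --pt "-0.0049 0.001 0 0.07 0" --pt "-0.0074 0.0014 0 0.105 0" --pt "-0.0099 0.0017 0 0.14 0" --pt "-0.0124 0.0019 0 0.175 0" --pt "-0.0149 0.002 0 0.209 0" --pt "-0.0174 0.002 0 0.244 0" --pt "-0.02 0.002 0 0.279 0"

```text
clock: 11.4
tcp_pos: [0.611, 0.0795, 0.2697]
orientation: [2.432, 1.988, 0.0]
contact_force: [1.9, 1.9, -0.9]
grip_width: 0.0001
gripper_force: 0.9
```

```bash
python3 -c "
from h import *
st()"
```

```text
t 11.4 p [0.611  0.0795 0.2697] yaw 78.5 q [-0.07  0.54 -0.21  1.8   0.15  0.81 -0.56] w 8.564942703857265e-05 F [ 1.85  1.87 -0.91]
tcp about pivot, tool axes mm [16.8 70.1] F tool [2.2  1.44 0.91]
```

Emit:
carry_out --pt "-0.0025 0.0005 0 0.035 0" --pt "-0.0049 0.001 0 0.07 0" --pt "-0.0074 0.0014 0 0.105 0" --pt "-0.0099 0.0017 0 0.14 0" --pt "-0.0124 0.0019 0 0.175 0" --pt "-0.0149 0.002 0 0.209 0" --pt "-0.0174 0.002 0 0.244 0" --pt "-0.02 0.002 0 0.279 0"

```text
clock: 12.2
tcp_pos: [0.609, 0.0595, 0.2697]
orientation: [2.685, 1.63, -0.0]
contact_force: [1.7, 1.2, -0.5]
grip_width: 0.0
gripper_force: 0.9
```

```bash
python3 -c "
from h import *
st()"
```

```text
t 12.2 p [0.609  0.0595 0.2697] yaw 62.5 q [-0.09  0.53 -0.14  1.82  0.1   0.8  -0.76] w 2.166209137080715e-05 F [ 1.65  1.22 -0.49]
tcp about pivot, tool axes mm [16.8 70.2] F tool [1.84 0.9  0.49]
```

Emit:
carry_out --pt "-0.0025 0.0005 0 0.035 0" --pt "-0.0049 0.001 0 0.07 0" --pt "-0.0074 0.0014 0 0.105 0" --pt "-0.0099 0.0017 0 0.14 0" --pt "-0.0124 0.0019 0 0.175 0" --pt "-0.0149 0.002 0 0.209 0" --pt "-0.0174 0.002 0 0.244 0" --pt "-0.02 0.002 0 0.279 0"

```text
clock: 13.0
tcp_pos: [0.6016, 0.0408, 0.2697]
orientation: [2.886, 1.241, 0.0]
contact_force: [2.0, -0.4, -0.0]
grip_width: -0.0
gripper_force: 0.9
```

```bash
python3 -c "
from h import *
st()"
```

```text
t 13.0 p [0.6016 0.0408 0.2697] yaw 46.5 q [-0.12  0.52 -0.07  1.84  0.05  0.79 -0.97] w -2.8055228612567436e-05 F [ 1.98 -0.36 -0.02]
tcp about pivot, tool axes mm [16.8 70.3] F tool [1.1  1.69 0.02]
```

Emit:
carry_out --pt "-0.0025 0.0005 0 0.035 0" --pt "-0.0049 0.001 0 0.07 0" --pt "-0.0074 0.0014 0 0.105 0" --pt "-0.0099 0.0017 0 0.14 0" --pt "-0.0124 0.0019 0 0.175 0" --pt "-0.0149 0.002 0 0.209 0" --pt "-0.0174 0.002 0 0.244 0" --pt "-0.02 0.002 0 0.279 0"

```text
clock: 13.8
tcp_pos: [0.5892, 0.0249, 0.2697]
orientation: [3.031, 0.828, 0.0]
contact_force: [2.0, 0.7, -0.5]
grip_width: 0.0001
gripper_force: 0.9
```

```bash
python3 -c "
from h import *
st()"
```

```text
t 13.8 p [0.5892 0.0249 0.2697] yaw 30.6 q [-0.15  0.5  -0.    1.88  0.    0.77 -1.19] w 0.0001343454633061533 F [ 2.    0.68 -0.52]
tcp about pivot, tool axes mm [16.8 70.4] F tool [2.06 0.43 0.52]
```

Emit:
carry_out --pt "-0.0025 0.0005 0 0.035 0" --pt "-0.0049 0.001 0 0.07 0" --pt "-0.0074 0.0014 0 0.105 0" --pt "-0.0099 0.0017 0 0.14 0" --pt "-0.0124 0.0019 0 0.175 0" --pt "-0.0149 0.002 0 0.209 0" --pt "-0.0174 0.002 0 0.244 0" --pt "-0.02 0.002 0 0.279 0"

```text
clock: 14.6
tcp_pos: [0.573, 0.013, 0.2697]
orientation: [3.116, 0.398, -0.0]
contact_force: [1.9, -0.9, -0.4]
grip_width: 0.0002
gripper_force: 0.9
```

```bash
python3 -c "
from h import *
st()"
```

```text
t 14.6 p [0.573  0.013  0.2697] yaw 14.6 q [-0.19  0.48  0.07  1.92 -0.05  0.75 -1.41] w 0.00021655926838061866 F [ 1.86 -0.88 -0.41]
tcp about pivot, tool axes mm [16.8 70.5] F tool [1.58 1.32 0.41]
```

Emit:
carry_out --pt "-0.0025 0.0005 0 0.035 0" --pt "-0.0049 0.001 0 0.07 0" --pt "-0.0074 0.0014 0 0.105 0" --pt "-0.0099 0.0017 0 0.14 0" --pt "-0.0124 0.0019 0 0.175 0" --pt "-0.0149 0.002 0 0.209 0" --pt "-0.0174 0.002 0 0.244 0" --pt "-0.02 0.002 0 0.279 0"

```text
clock: 15.4
tcp_pos: [0.5558, 0.0062, 0.2701]
orientation: [-3.141, 0.038, -0.008]
contact_force: [8.8, -1.3, -7.4]
grip_width: 0.0
gripper_force: 4.5
```

```bash
python3 -c "
from h import *
st()"
```

```text
t 15.4 p [0.5558 0.0062 0.2701] yaw -1.4 q [-0.23  0.45  0.14  1.97 -0.09  0.72 -1.64] w 4.993936526621025e-05 F [ 8.85 -1.26 -7.42]
tcp about pivot, tool axes mm [18.5 70.3] F tool [8.84 1.05 7.46]
```

The bite is here: 8.8 N, somewhere in this last 16° step. About 80° more should put the arm near 87° past it.

Emit:
carry_out --pt "-0.0025 0.0005 0 0.035 0" --pt "-0.0049 0.001 0 0.07 0" --pt "-0.0074 0.0014 0 0.105 0" --pt "-0.0099 0.0017 0 0.14 0" --pt "-0.0124 0.0019 0 0.175 0" --pt "-0.0149 0.002 0 0.209 0" --pt "-0.0174 0.002 0 0.244 0" --pt "-0.02 0.002 0 0.279 0"

```text
clock: 16.2
tcp_pos: [0.5358, 0.0042, 0.2701]
orientation: [-3.105, 0.476, -0.008]
contact_force: [9.2, -1.2, -6.3]
grip_width: -0.0002
gripper_force: 4.5
```

```bash
python3 -c "
from h import *
st()"
```

```text
t 16.2 p [0.5358 0.0042 0.2701] yaw -17.4 q [-0.29  0.43  0.21  2.02 -0.13  0.7  -1.88] w -0.0002058004150297865 F [ 9.24 -1.17 -6.3 ]
tcp about pivot, tool axes mm [18.7 70.5] F tool [ 9.13 -1.64  6.35]
```

Emit:
carry_out --pt "-0.0025 0.0005 0 0.035 0" --pt "-0.0049 0.001 0 0.07 0" --pt "-0.0074 0.0014 0 0.105 0" --pt "-0.0099 0.0017 0 0.14 0" --pt "-0.0124 0.0019 0 0.175 0" --pt "-0.0149 0.002 0 0.209 0" --pt "-0.0174 0.002 0 0.244 0" --pt "-0.02 0.002 0 0.279 0"

```text
clock: 17.0
tcp_pos: [0.516, 0.0077, 0.2701]
orientation: [-3.009, 0.903, -0.008]
contact_force: [9.2, -4.4, -6.8]
grip_width: -0.0002
gripper_force: 4.6
```

```bash
python3 -c "
from h import *
st()"
```

```text
t 17.0 p [0.516  0.0077 0.2701] yaw -33.4 q [-0.36  0.41  0.28  2.07 -0.17  0.69 -2.13] w -0.00016291128645130765 F [ 9.2  -4.39 -6.84]
tcp about pivot, tool axes mm [19.  70.5] F tool [10.06 -1.39  6.89]
```

Emit:
carry_out --pt "-0.0025 0.0005 0 0.035 0" --pt "-0.0049 0.001 0 0.07 0" --pt "-0.0074 0.0014 0 0.105 0" --pt "-0.0099 0.0017 0 0.14 0" --pt "-0.0124 0.0019 0 0.175 0" --pt "-0.0149 0.002 0 0.209 0" --pt "-0.0174 0.002 0 0.244 0" --pt "-0.02 0.002 0 0.279 0"

```text
clock: 17.8
tcp_pos: [0.498, 0.0166, 0.27]
orientation: [-2.853, 1.314, -0.008]
contact_force: [8.3, -4.9, -5.3]
grip_width: -0.0004
gripper_force: 4.7
```

```bash
python3 -c "
from h import *
st()"
```

```text
t 17.8 p [0.498  0.0166 0.27  ] yaw -49.4 q [-0.45  0.39  0.35  2.11 -0.21  0.67 -2.39] w -0.00036761873123352675 F [ 8.35 -4.88 -5.31]
tcp about pivot, tool axes mm [19.2 70.4] F tool [ 9.11 -3.16  5.36]
```

Emit:
carry_out --pt "-0.0025 0.0005 0 0.03 0" --pt "-0.0049 0.001 0 0.06 0" --pt "-0.0074 0.0014 0 0.09 0" --pt "-0.0099 0.0017 0 0.12 0" --pt "-0.0124 0.0019 0 0.15 0" --pt "-0.0149 0.002 0 0.18 0" --pt "-0.0174 0.002 0 0.21 0" --pt "-0.02 0.002 0 0.24 0"

```text
clock: 18.6
tcp_pos: [0.4835, 0.03, 0.2703]
orientation: [-2.675, 1.646, -0.008]
contact_force: [6.6, -7.5, -4.5]
grip_width: 0.0002
gripper_force: 4.9
```

```bash
python3 -c "
from h import *
st()"
```

```text
t 18.6 p [0.4835 0.03   0.2703] yaw -63.2 q [-0.53  0.38  0.42  2.14 -0.24  0.66 -2.63] w 0.00015470710743281028 F [ 6.6 -7.5 -4.5]
tcp about pivot, tool axes mm [17.  70.7] F tool [ 9.65 -2.5   4.55]
```

Emit:
carry_out --pt "-0.0025 0.0004 0 0.025 0" --pt "-0.005 0.0008 0 0.05 0" --pt "-0.0075 0.0011 0 0.075 0" --pt "-0.01 0.0013 0 0.1 0" --pt "-0.0125 0.0014 0 0.125 0" --pt "-0.015 0.0014 0 0.15 0" --pt "-0.0175 0.0013 0 0.175 0" --pt "-0.02 0.0012 0 0.2 0"

```text
clock: 19.4
tcp_pos: [0.4728, 0.047, 0.2702]
orientation: [-2.497, 1.906, -0.005]
contact_force: [4.4, -9.1, 1.7]
grip_width: 0.0002
gripper_force: 5.1
```

```bash
python3 -c "
from h import *
st()"
```

```text
t 19.4 p [0.4728 0.047  0.2702] yaw -74.7 q [-0.62  0.37  0.47  2.17 -0.27  0.66 -2.84] w 0.00017713656829575176 F [ 4.44 -9.1   1.71]
tcp about pivot, tool axes mm [11.5 71.8] F tool [ 9.95 -1.89 -1.68]
```

Force is 9.95 N, which matches the stated 10 N at a quarter turn. I'll back off and lift clear.

Emit:
carry_out --pt "0.004 0 0 0 0" --pt "0.01 0 0 0 0" --pt "0.018 0 0 0 0" --pt "0.025 0 0 0 0" --pt "0.025 0 -0.02 0 0" --pt "0.025 0 -0.05 0 0" --pt "0.025 0 -0.08 0 0" --pt "0.025 0 -0.12 0 0"

```text
clock: 20.2
tcp_pos: [0.4781, 0.0243, 0.3899]
orientation: [2.5, -1.899, -0.003]
contact_force: [0.6, 0.0, -0.3]
grip_width: -0.0003
gripper_force: 0.0
```

Emit:
carry_out --pt "0.04 0 0 0 0" --pt "0.08 0 0 0 0" --pt "0.12 0 0 0 0" --pt "0.16 0 0 0 0" --pt "0.2 0 0 0 0" --pt "0.22 0 0 0 0" --pt "0.22 0 0 0 0" --pt "0.22 0 0 0 0"

```text
clock: 21.0
tcp_pos: [0.5376, -0.1874, 0.3893]
orientation: [2.501, -1.901, -0.002]
contact_force: [0.1, 0.4, -0.2]
grip_width: 0.0
gripper_force: 0.0
```

```bash
python3 -c "
from h import *
st()
t=r.grab_frame('top')[165:255,255:355,::-1];s=r.grab_frame('side')[180:260,270:370,::-1]
cv2.imwrite('pics/b.png',np.hstack([cv2.resize(t,(400,360),interpolation=2),cv2.resize(s,(400,360),interpolation=2)]))"
```

```text
t 21.0 p [ 0.5376 -0.1874  0.3893] yaw -74.5 q [-0.28  0.37  0.65  1.86 -0.26  1.   -2.39] w 3.221188922270698e-05 F [ 0.08  0.36 -0.2 ]
tcp about pivot, tool axes mm [254.3  72.1] F tool [-0.33 -0.18  0.2 ]
```

View pics/b.png

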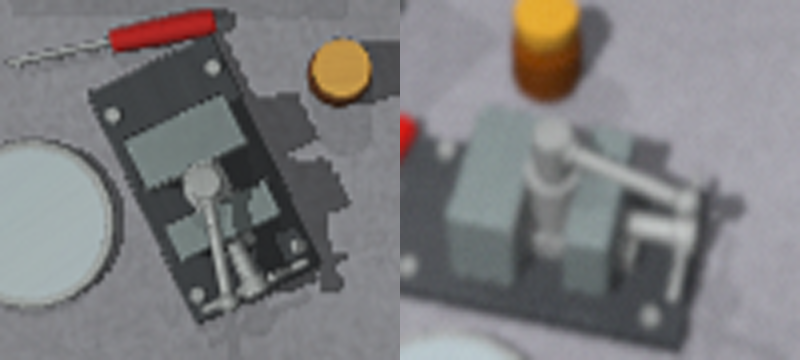

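The picture shows the arm free, with the ball near (226,302) in the top crop and the hub at (204,181). That puts the arm at about -169°, roughly 80 to 94° past the bite. The jar, driver and mirror have not moved.

```bash
python3 -c "
from bench import r
print(r.hand_in())"
```

```text
the job is handed in; nothing more can be done
None
```

The elbow arm was turned clockwise until it bit (about 9 N), then about a quarter turn more (an estimated 80–94° past the bite), and left free; the jar, driver and mirror look unmoved in the last picture, the other goods were never approached, and the job was handed in at about 21 s with no verdict returned.

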